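# Time and hold a shield strip tucked under a lapped slat

## Robot

A 7-joint arm with a two-finger parallel gripper is mounted at the origin on a cart in front of the work surface, level with it; the furniture and walls round the work are solid. World frame = base frame: x ahead of the robot, y to its left, z up, the work surface at z = 0. Lengths are in m, angles in rad, forces in N, time in s.
With the tool pointing down it reaches from about 0.4 to 0.925 m from the base axis. Payload 5.6 kg.
Tool frame: the origin (TCP) lies at the very end of the fingers, on their centre line; the grasp point (between the pads) lies 19 mm behind it (ctrl.grasp_offset is the distance from the TCP to the grasp point, in m); z points along the fingers, y is the direction in which the jaws open and shut (so a half turn about z gives the same grasp; the last joint's range is limited). The gripper opens to 85 mm and grips with 20 to 120 N. Pads are 22 mm wide; open, the fingers measure 114 mm over their backs; the gripper's body (76 mm by 85 mm) begins 54 mm behind the grasp point. The pads swing forward as they close: fully open they stand 13 mm farther back than shut.
Start: joints at [1.289, 0.468, -0.012, 1.603, 0.006, 1.071, -0.056], TCP at [0.154, -0.632, 0.231] pointing down, gripper open.
Joint ranges: [-2.53, 2.53], [-0.31, 2.02], [-1.57, 1.55], [0.28, 2.44], [-1.29, 4.43], [0.15, 1.84], [-2.92, 2.92]. Speed limits (rad/s): [2.57, 2.57, 3.14, 3.14, 3.14, 3.14, 3.14].

## Interface

Orientations are given as a unit quaternion [x, y, z, w].
In Python, from plant import sensors, camera, camera_params, ctrl gives the robot as it stands.
- The arm moves only by the tool apply_moves, never from a script. Its argument "series" is a list of rows, each a list of 6 numbers: the shift along the world's x, y, z in m, then the turn, a rotation vector about the world's x, y, z in rad. In form: [[tx, ty, tz, ax, ay, az], ...]. A call has 1 to 12 rows; each row shifts and turns the pose as measured when the row begins; what a row does not reach is not made up. A row lasts 1/8 s, in which the tool goes at most 62.5 mm and 10.7 degrees, less where a joint would pass 70% of its speed; a pose out of reach is approached as far as the arm can. A call is refused whole if a number of a shift passes 0.0625 or a number of a turn 0.188, either way. A call with a gripper value outside its range is refused whole. "claw" is the opening, from 0 (shut) to 1 (fully open), set as the call begins (left out, the last holds). The fingers move at their own pace and stop on an object; the grip force is fixed at half the most. Time passes only in rows, so rows that do not move let the fingers close. It gives the time, the measured TCP pose, the force and the opening at its end, in the units of the state.
- sensors.get_state(): the state, without advancing time (a new reading comes with each control period).
- camera(name): name is "scene" or "top" or "wrist"; returns the picture (384x512x3 uint8, blue, green, red); there is no depth.
- camera_params(name): a dict with "K" (3x3 intrinsics, pixels), "k1" (the pictures are not rectified: a ray, as slopes to the right and down, at radius r is drawn at 1 + k1 r^2 times it, then the intrinsics apply), "pose" (4x4, takes a point from camera to world coordinates). Camera axes: x right, y down, z forward; pixel columns grow to the right and rows downward; lengths in m; the calibration is good to about 2 mm. A picture is of the moment at which its call begins: read the wrist's pose just before it. camera_params takes no time and is no camera call; for the wrist camera it gives the pose at the moment of the call.
- ctrl.hand_in(): hands the job in, once; it reports no verdict.
The state is a dict: "time": time; "joints": joint angles; "joint_velocities": joint speeds; "joint_torque": joint torques, N m; "tool_pos": TCP position; "tcp_rot": TCP orientation; "force": force on the tool from outside, world axes, zero at the start; "ft_torque": the same for the moment, N m; "width": finger opening in m.
Only numpy, scipy, OpenCV 4.12 (cv2) and the standard library are available. Lean on these libraries where they do the work, as an engineer would, in place of code of your own. Each camera call takes 0.05 s, during which the arm holds its last target. There are 200 camera calls.

## Task

Wind the pressing timer by its key, clockwise in as many partial turns as it takes, until it comes to its stop. Then take the brass shield strip by its wooden rail and slide its flange in under the free front edge of the dark lapped slat on the panel, squarely and in the middle, until the black line on the brass reaches the slat's edge, without lifting the slat. Finish still holding the rail, pressing the strip firmly flat on the panel's board; leave the copper weight, the pigment jar and the loupe where they stand.

Things in the scene. Friction and masses are not known exactly. Their poses are not given: they have to be found in the camera images.
- timer: Blue round clockwork timer, 82 mm across and 34 mm high, fixed to the table, with a white dial on top. Origin: centre of its underside. Green tick of the dial (key unwound) on its +x side, red tick (the stop) 2.7 rad clockwise from it.
- timer_key (a joint): Turn of the timer's winding key in rad: 0 unwound, grows clockwise seen from above, stop at 2.7. It takes about 0.05 to 0.09 N m (a spring stiffens it) and stays where it is left.
- key_grip (a point): Middle of the key's grey wing, on the key's upright axis, 60 mm above the table, where to grip. The wing is 40 mm long along this frame's x (red pointer at the +x end), 10 mm thick along y, and spans z from 13 mm below this point to 13 mm above; the timer's top is 26 mm below.
- strip: Loose brass strip with a beech rail, about 0.15 kg, 110 mm long along its y. The brass flange is 3 mm thick and reaches from x = -6 to x = +66 mm; the upright rail at x = 0 is 12 mm thick (x), 110 mm long (y) and rises from the flange to 48 mm. A black line along y at x = 36 mm, 30 mm behind the free edge, is the depth mark. Origin: underside, below the middle of the rail; z up.
- strip_grip (a point): Point in the middle of the rail, 36 mm above the strip's underside, 12 mm below the rail's top; pinch the rail here across its thickness (along x).
- strip_edge (a point): Middle of the strip's free front edge, at its underside (x = 66, y = 0, z = 0 mm of the strip).
- panel: The wooden panel, fixed to the table, 190 mm (x) by 200 mm (y), 25 mm high overall. Origin: centre of its underside; x points from its open front board towards the hinges of the slat at the back.
- deck: The panel's base board (medium brown), 190 x 200 x 12 mm, same frame as the panel; its top, 12 mm above the table, is what the strip is pressed on. Its front half is bare.
- slot_mouth (a point): Middle of the mouth of the slot below the slat's front edge, on the board's top face, 5 mm in front of the panel's centre; x points straight into the slot, z up. The slot is 7 mm high, 159 mm wide between the side spacers, and 77 mm deep.
- lap (a joint): Lift of the dark lapped slat about its rear hinge in rad, 0 as it lies (95 mm deep, 190 mm long, 5 mm thick, its top 24 mm above the table), grows as its front edge rises. Lightly sprung down: about 0.5 N under its front edge lifts it.
- lap_edge (a point): Middle of the slat's front edge, at half its thickness.
- weight: Bystander: brown copper weight, 41 mm across, 32 mm high. Origin: centre of its underside.
- jar: Bystander: ochre pigment jar with a black cap, 42 mm across, 55 mm high. Origin: centre of its underside.
- loupe: Bystander: black loupe, 37 mm across, 38 mm high. Origin: centre of its underside.
Things that resemble listed ones, but are neither listed nor needed, are in the scene too. There is more than one size of the timer; the job needs the smaller.

How it is judged:
By the outcome, as a careful person would: the job done as asked, in the order asked, and still so for the second after the job is handed in, while the arm keeps its last pose, push and grip.
It also fails if it takes over 72 s, if anything falls off the work surface, if the arm or the gripper's body presses on something with over 40 N, if the wrist force passes 120 N, or if a joint passes its speed limit or range.

## Working session

There is one attempt and no reset: what is moved stays moved. The work goes in short steps, Python scripts to look and compute and a tool call to move; the robot and the scene stay as the last step left them, time stands still between calls to the robot, and variables do not carry over. Pictures are saved under pics/ and viewed, about 8 in all and at most 12, crops included, and the job is handed in when it is done.

Besides the shell and the picture viewer there is one more tool, called after ">>>" as name(argument=value, ...), one argument or row to a line, values as JSON. apply_moves: Moves the arm, as the interface text tells. Its arguments: {"type":"object","properties":{"series":{"type":"array"},"claw":{"type":"number"}},"required":["series"]}

```bash
mkdir -p pics; cat > h.py <<'E'
import numpy as np, cv2
from plant import sensors, camera, camera_params, ctrl
def snap(n,f):
    p=camera_params(n); im=np.array(camera(n)); cv2.imwrite('pics/'+f,im); np.savez('pics/'+f+'.npz',K=p['K'],k1=p['k1'],pose=p['pose']); return im
def load(f):
    return cv2.imread('pics/'+f), np.load('pics/'+f+'.npz')
def ray(p,uv):
    K=np.array(p['K']);k=float(p['k1']);uv=np.atleast_2d(np.array(uv,float))
    d=np.array([k,0,0,0.])
    n=cv2.undistortPoints(uv[:,None],K,d,None,None).reshape(-1,2)
    T=np.array(p['pose']);D=np.c_[n,np.ones(len(n))]@T[:3,:3].T
    return T[:3,3],D
def onz(p,uv,z):
    o,D=ray(p,uv); return o+D*((z-o[2])/D[:,2])[:,None]
def proj(p,X):
    T=np.array(p['pose']);c=(np.atleast_2d(X)-T[:3,3])@T[:3,:3]
    n=c[:,:2]/c[:,2:];r=(n**2).sum(1,keepdims=True);n=n*(1+float(p['k1'])*r)
    K=np.array(p['K']);return n@K[:2,:2].T+K[:2,2]
E
python3 - <<'E'
from h import *
print(sensors.get_state())
for n in('scene','top'):
    snap(n,n+'0.png');p=camera_params(n);print(n,p)
a=np.hstack([cv2.imread('pics/scene0.png'),cv2.imread('pics/top0.png')])
E
```

```text
{'time': 0.0, 'joints': array([ 1.28899969,  0.46840777, -0.011581  ,  1.60363301,  0.00601868,
        1.07141631, -0.05632344]), 'joint_velocities': array([-0.00023816,  0.00012861,  0.00070949,  0.00129092,  0.00116565,
        0.00045893,  0.00026054]), 'joint_torque': array([ 1.01805158e-04, -5.32385552e+01,  2.14183942e-02, -2.51302654e+01,
        1.13950708e-02,  7.75953464e-03,  6.68269536e-06]), 'tool_pos': array([ 0.15352699, -0.63102294,  0.2303146 ]), 'tcp_rot': array([ 9.92885897e-01,  1.19066193e-01, -1.84551447e-04, -8.96514139e-04]), 'force': array([-0.45471493,  0.62877719,  0.51135382]), 'ft_torque': array([ 0.00436549, -0.04282521, -0.01025169]), 'width': 0.08541730131968019}
scene {'K': array([[367.36552638,   0.        , 254.57889446],
       [  0.        , 367.36552638, 189.29712791],
       [  0.        ,   0.        ,   1.        ]]), 'k1': -0.11235424952948549, 'pose': array([[-8.30765517e-01, -2.77567932e-01,  4.82477667e-01,
         1.04256330e-01],
       [-5.56622273e-01,  4.15127449e-01, -7.19611594e-01,
         6.42152450e-01],
       [-5.48621668e-04, -8.66386314e-01, -4.99374063e-01,
         5.24074306e-01],
       [ 0.00000000e+00,  0.00000000e+00,  0.00000000e+00,
         1.00000000e+00]])}
top {'K': array([[478.95879225,   0.        , 249.84229551],
       [  0.        , 478.95879225, 192.70362809],
       [  0.        ,   0.        ,   1.        ]]), 'k1': 0.033434818641252896, 'pose': array([[ 0.00225108, -0.97680129,  0.21413589,  0.25419728],
       [-0.99999339, -0.00281014, -0.0023064 , -0.01859419],
       [ 0.00285464, -0.21412928, -0.97680116,  1.4078812 ],
       [ 0.        ,  0.        ,  0.        ,  1.        ]])}
```

View pics/top0.png

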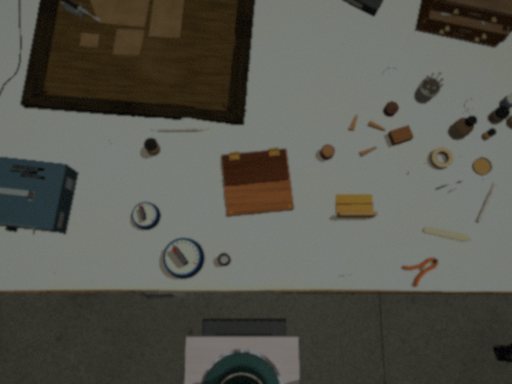

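View pics/scene0.png

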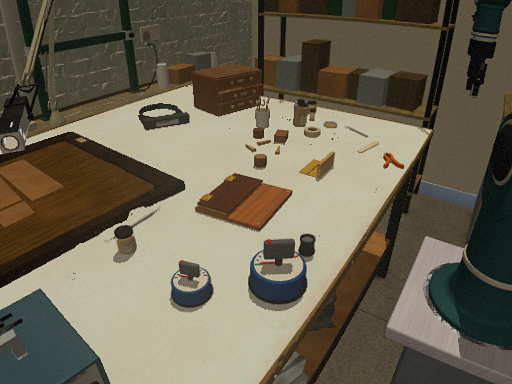

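Top view: small timer (145,214), large one (183,257), panel (257,182), strip (354,205). The scene view agrees. Zooming in next.

```bash
python3 - <<'E'
from h import *
t,p=load('top0.png');s,q=load('scene0.png')
b=lambda im,f:cv2.resize(np.clip(im*1.7,0,255).astype(np.uint8),(400,300),interpolation=cv2.INTER_CUBIC)
A=[b(t[190:238,113:177],0),b(t[180:231,320:388],0),b(s[250:310,152:232],0),b(s[140:188,288:352],0)]
cv2.imwrite('pics/c1.png',np.vstack([np.hstack(A[:2]),np.hstack(A[2:])]))
for n,uv,z in(('timer',(145,214),.034),('big',(183,257),.05),('strip',(354,205),.003),('panel',(257,182),.02),('weight',(327,152),.03),('jar',(151,147),.05),('loupe',(223,259),.038)):print(n,onz(p,uv,z)[0].round(3))
E
```

```text
timer [0.491 0.282 0.034]
big [0.366 0.166 0.05 ]
strip [ 0.526 -0.333  0.003]
panel [ 0.591 -0.043  0.02 ]
weight [ 0.682 -0.253  0.03 ]
jar [0.689 0.271 0.05 ]
loupe [0.362 0.054 0.038]
```

View pics/c1.png

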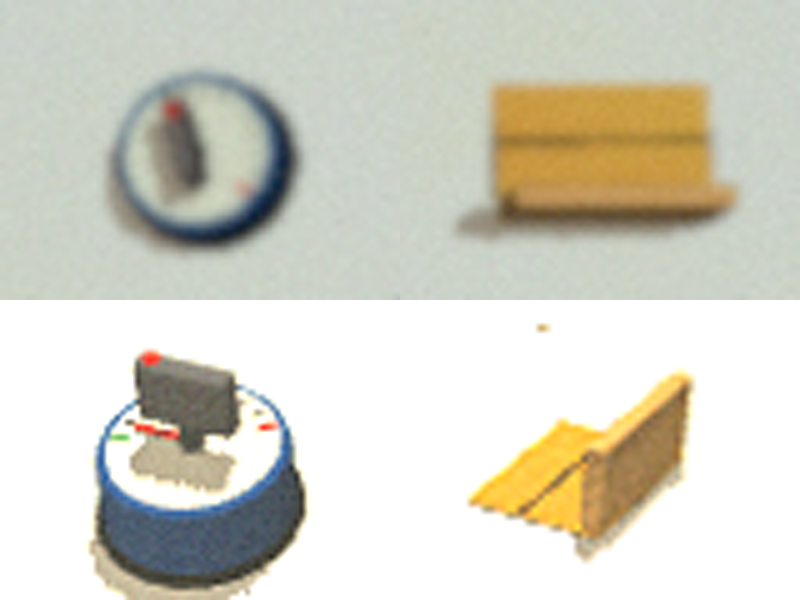

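The strip lies nearly aligned with world +x, and the timer pointer is near green. I'll go past the strip towards the timer, with a wrist look on the way.

>>> apply_moves(
  series=[
    [0.045,0.04,0.005,0,0,0.17],
    [0.045,0.04,0.005,0,0,0.17],
    [0.045,0.04,0.005,0,0,0.17],
    [0.045,0.04,0.005,0,0,0.17],
    [0.045,0.04,0.005,0,0,0.17],
    [0.045,0.04,0.005,0,0,0.17],
    [0.045,0.04,0,0,0,0.17],
    [0.02,0.02,0,0,0,0.14],
  ],
  claw=1,
)

```text
time: 1.1
tool_pos: [0.4922, -0.3207, 0.2583]
tcp_rot: [0.695, 0.719, -0.002, -0.001]
force: [-0.7, -0.3, 0.0]
width: 0.0852
```

```bash
python3 - <<'E'
from h import *
s=sensors.get_state();print(s['time'],s['tool_pos'],s['tcp_rot'],s['joints'].round(2))
im=snap('wrist','w0.png');p=camera_params('wrist');print(p)
print(proj(p,[[.526,-.333,0],[.591,-.043,.02]]))
E
```

```text
1.1 [ 0.49215282 -0.32069891  0.258348  ] [ 6.94955869e-01  7.19048479e-01 -2.28187233e-03 -6.46435891e-04] [ 0.86  0.38 -0.44  1.71  0.18  1.1   0.4 ]
{'K': array([[337.49353999,   0.        , 257.31666533],
       [  0.        , 337.49353999, 192.13590474],
       [  0.        ,   0.        ,   1.        ]]), 'k1': -0.05987122485993347, 'pose': array([[ 0.99909201,  0.04134069,  0.01030058,  0.49258531],
       [ 0.04253998, -0.95466662, -0.29462179, -0.24163348],
       [-0.00234625,  0.29479246, -0.95555842,  0.39988622],
       [ 0.        ,  0.        ,  0.        ,  1.        ]])}
[[ 282.39220342  168.01471978]
 [ 368.62020949 -115.46326579]]
```

View pics/w0.png

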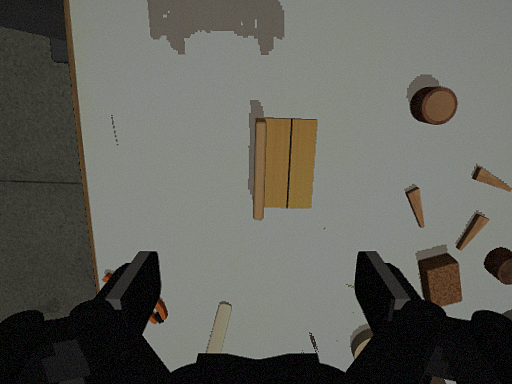

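Wrist view: rail top from (261,119) to (259,218), flange to free corners (317,120) and (313,209), weight at (433,105). I'll measure these, then fly on to the timer.

```bash
python3 - <<'E'
from h import *
im,p=load('w0.png')
hsv=cv2.cvtColor(im,cv2.COLOR_BGR2HSV)
print(hsv[150,275],hsv[150,305],hsv[165,260],hsv[165,290],hsv[165,230])
sub=hsv[100:235,235:330]
m=((sub[...,1]>90)&(sub[...,0]<40)).astype(np.uint8)
m=cv2.morphologyEx(m,cv2.MORPH_CLOSE,np.ones((5,5)))
ys=[];
for r in range(25,105,4):
    w=np.where(m[r])[0]; ys.append((w.min()+235,w.max()+235+0,r+100))
ys=np.array(ys,float)
for lab,c,z in(('railouter',0,.048),('free',1,.003)):
    X=onz(p,np.c_[ys[:,c],ys[:,2]],z); f=np.polyfit(X[:,1],X[:,0],1);print(lab,f,np.polyval(f,-.333),X[:,1].min(),X[:,1].max())
br=((sub[...,1]>90)&(sub[...,0]<40)&(sub[...,2]>0)).astype(np.uint8)
# brass side ends at columns 300-308
for c in(272,280,300,308):
    w=np.where(m[:,c-235])[0]+100; print(c,onz(p,[[c,w.min()-.0],[c,w.max()+1]],.003).round(4).tolist())
for c in(258,261,264):
    w=np.where(m[:,c-235])[0]+100; print('rail',c,w.min(),w.max(),onz(p,[[c,w.min()],[c,w.max()+1]],.048).round(4).tolist())
E
```

```text
[ 17 148 129] [ 19 153 130] [ 17 115 135] [ 18 149  87] [ 48  19 137]
railouter [-0.0068269   0.48712748] 0.48940083604517914 -0.36381750073167685 -0.2811603796353053
free [-0.00765005  0.55693095] 0.5594784216942567 -0.37658012884039516 -0.2832529444881985
272 [[0.5077, -0.2772, 0.003], [0.5128, -0.3862, 0.003]]
280 [[0.5169, -0.2768, 0.003], [0.5228, -0.3858, 0.003]]
300 [[0.5401, -0.2771, 0.003], [0.5479, -0.3862, 0.003]]
308 [[0.5494, -0.2767, 0.003], [0.5579, -0.3859, 0.003]]
rail 258 118 218 [[0.4915, -0.274, 0.048], [0.4954, -0.3849, 0.048]]
rail 261 118 219 [[0.4946, -0.2738, 0.048], [0.4988, -0.386, 0.048]]
rail 264 118 206 [[0.4976, -0.2737, 0.048], [0.5015, -0.3704, 0.048]]
```

>>> apply_moves(
  series=[
    [0.0,0.055,0.0,0,0,0.15],
    [0.0,0.055,0.0,0,0,0.15],
    [0.0,0.055,0.0,0,0,0.15],
    [0.0,0.055,0.0,0,0,0.15],
    [0.0,0.055,0.0,0,0,0.15],
    [0.0,0.055,0.0,0,0,0.15],
  ],
)

```text
time: 1.9
tool_pos: [0.4919, 0.0166, 0.2562]
tcp_rot: [0.301, 0.954, -0.002, -0.001]
force: [1.2, -1.2, 0.1]
width: 0.0852
```

```bash
python3 - <<'E'
from h import *
s=sensors.get_state();print(s['time'],s['tool_pos'],s['tcp_rot'],s['joints'].round(2))
im=snap('wrist','w1.png');p=camera_params('wrist')
print(proj(p,[[.491,.282,0.034],[.591,-.043,.02],[.366,.166,.05]]))
E
```

```text
1.9 [0.4918811  0.01664869 0.25615542] [ 3.00926812e-01  9.53644063e-01 -2.36615078e-03 -6.75442806e-04] [ 0.57  0.27 -0.78  1.91  0.22  1.05  0.66]
[[465.15026377  21.50707778]
 [255.61208935 253.46797389]
 [305.82548907 -30.69082687]]
```

View pics/w1.png

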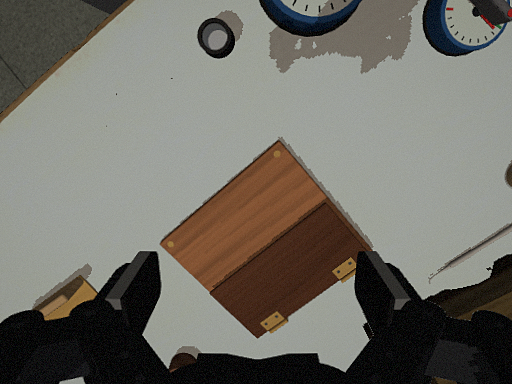

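Wrist view: panel front corners at (280,140) and (162,243), slat front edge from (326,201) to (210,291), and the loupe at (216,38). The small timer is at top right.

```bash
cat > panel.py <<'E'
from h import *
def edge(im,p,A,B,z,pol,half=8,n=40):
    # subpixel edges across line AB (pixels), polarity along the left normal; returns world pts
    g=cv2.GaussianBlur(im,(0,0),1).astype(np.float32).sum(2)
    A,B=np.array(A,float),np.array(B,float);d=(B-A)/np.linalg.norm(B-A);nn=np.array([-d[1],d[0]])
    t=np.arange(-half,half+.01,.25);o=[]
    for s in np.linspace(.08,.92,n):
        q=A+s*(B-A)+t[:,None]*nn
        v=cv2.remap(g,q[:,:1].astype(np.float32),q[:,1:].astype(np.float32),cv2.INTER_LINEAR)[:,0]
        dv=np.gradient(v)*pol;i=dv.argmax();o.append(q[i])
    o=np.array(o);c=(o-A)@nn;k=abs(c-np.median(c))<2
    return onz(p,o[k],z)
def fit(X):
    c=X.mean(0);_,_,V=np.linalg.svd(X[:,:2]-c[:2]);return c,V[0]
E
python3 - <<'E'
from panel import *
im,p=load('w1.png')
S=1
for lab,A,B,z in(('front',(280,140),(162,243),.012),('slat',(326,201),(210,291),.024),('sideL',(280,140),(322,196),.012),('sideLslat',(326,201),(371,250),.024)):
    for pol in(1,-1):
        X=edge(im,p,A,B,z,pol);c,d=fit(X);print(lab,pol,len(X),c.round(4),np.degrees(np.arctan2(d[1],d[0])).round(2))
print(onz(p,[[280,140],[162,243]],.012),onz(p,[[326,201],[210,291]],.024))
E
```

```text
front 1 40 [ 0.499 -0.045  0.012] -83.96
front -1 40 [ 0.5025 -0.0447  0.012 ] -83.74
slat 1 38 [ 0.585 -0.034  0.024] -83.79
slat -1 40 [ 0.5916 -0.036   0.024 ] -84.13
sideL 1 35 [0.538  0.0507 0.012 ] 5.76
sideL -1 31 [0.5365 0.0572 0.012 ] 4.73
sideLslat 1 37 [0.6233 0.0545 0.024 ] 6.59
sideLslat -1 39 [0.621  0.0627 0.024 ] 6.17
[[ 0.49190306  0.04871712  0.012     ]
 [ 0.514317   -0.14571253  0.012     ]] [[ 0.58003084  0.05353527  0.024     ]
 [ 0.59919076 -0.13210714  0.024     ]]
```

>>> apply_moves(
  series=[
    [0.0,0.058,0.0,0,0,0.15],
    [0.0,0.058,0.0,0,0,0.15],
    [0.0,0.058,0.0,0,0,0.15],
    [0.0,0.055,0.0,0,0,0.15],
    [0.0,0.04,0.0,0,0,0.15],
    [0.0,0.0,0.0,0,0,0.1],
  ],
)

```text
time: 2.7
tool_pos: [0.4897, 0.2947, 0.2553]
tcp_rot: [-0.136, 0.991, -0.001, -0.001]
force: [0.1, -0.2, 0.1]
width: 0.0856
```

```bash
python3 - <<'E'
from h import *
s=sensors.get_state();print(s['time'],s['tool_pos'],s['tcp_rot'],s['joints'].round(2))
im=snap('wrist','w2.png');p=camera_params('wrist')
print(proj(p,[[.491,.282,0.034],[.366,.166,.05]]))
E
```

```text
2.7 [0.48974391 0.294678   0.25526645] [-1.36426785e-01  9.90649297e-01 -8.84607703e-04 -9.59597121e-04] [ 0.13  0.51 -0.98  1.73  0.45  1.16  0.86]
[[247.20374531 157.52133223]
 [162.56025182   1.7717463 ]]
```

View pics/w2.png

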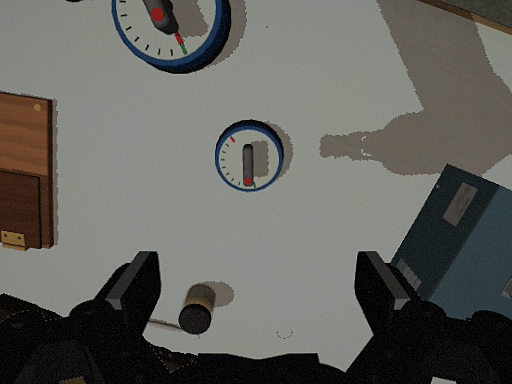

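Wrist view: small timer dial at (249,156), wing running (248,148) to (248,182) with its red pointer at the bottom, red tick at (233,139), green tick near (254,185). The jar is at (200,310).

```bash
python3 - <<'E'
from h import *
im,p=load('w2.png')
x0,y0=205,110;sub=im[y0:205,x0:295];hsv=cv2.cvtColor(sub,cv2.COLOR_BGR2HSV)
blue=((hsv[...,0]>95)&(hsv[...,0]<130)&(hsv[...,1]>110)).astype(np.uint8)
dial=((hsv[...,1]<60)&(hsv[...,2]>90)).astype(np.uint8)
cs,_=cv2.findContours(blue,cv2.RETR_CCOMP,cv2.CHAIN_APPROX_NONE)
for c in cs:
    if len(c)>50:
        e=cv2.fitEllipse(c);ctr=np.array(e[0])+[x0,y0]
        print(len(c),ctr,e[1],onz(p,ctr,.034)[0].round(4))
red=((hsv[...,1]>130)&((hsv[...,0]<8)|(hsv[...,0]>172))).astype(np.uint8)
n,l,st,ce=cv2.connectedComponentsWithStats(red)
for i in range(1,n):print('red',st[i][4],ce[i]+[x0,y0],onz(p,ce[i]+[x0,y0],.073)[0].round(4),onz(p,ce[i]+[x0,y0],.034)[0].round(4))
gr=((hsv[...,1]>70)&(hsv[...,0]>45)&(hsv[...,0]<85)).astype(np.uint8)
n,l,st,ce=cv2.connectedComponentsWithStats(gr)
for i in range(1,n):
  if st[i][4]>1:print('green',st[i][4],ce[i]+[x0,y0],onz(p,ce[i]+[x0,y0],.034)[0].round(4))
dk=((hsv[...,2]<95)&(hsv[...,1]<70)).astype(np.uint8);dk[:25]=0
n,l,st,ce=cv2.connectedComponentsWithStats(dk)
for i in range(1,n):
  if st[i][4]>30:
    yy,xx=np.where(l==i);W=onz(p,np.c_[xx+x0,yy+y0],.073)
    print('wing',st[i],W.mean(0).round(4),np.ptp(W,axis=0).round(4))
cv2.imwrite('pics/c2.png',cv2.resize(sub,None,fx=6,fy=6,interpolation=cv2.INTER_CUBIC))
E
```

```text
205 [248.51549911 156.49836349] (66.65789794921875, 68.0382080078125) [0.4892 0.285  0.034 ]
174 [248.33019257 158.73110199] (61.05595397949219, 61.890419006347656) [0.4916 0.2855 0.034 ]
red 1 [237. 123.] [0.4535 0.265  0.073 ] [0.4577 0.2637 0.034 ]
red 1 [239. 122.] [0.4521 0.2666 0.073 ] [0.4561 0.2655 0.034 ]
red 1 [261. 123.] [0.4473 0.2869 0.073 ] [0.4508 0.2883 0.034 ]
red 1 [265. 125.] [0.4481 0.2911 0.073 ] [0.4517 0.2929 0.034 ]
red 1 [267. 125.] [0.4476 0.2929 0.073 ] [0.4511 0.295  0.034 ]
red 1 [229. 127.] [0.4592 0.2587 0.073 ] [0.4641 0.2566 0.034 ]
red 2 [268.5 127.5] [0.4495 0.2949 0.073 ] [0.4532 0.2972 0.034 ]
red 1 [227. 129.] [0.4615 0.2573 0.073 ] [0.4667 0.2551 0.034 ]
red 1 [225. 131.] [0.4639 0.2559 0.073 ] [0.4693 0.2535 0.034 ]
red 1 [272. 131.] [0.4517 0.2991 0.073 ] [0.4557 0.3019 0.034 ]
red 2 [274.5 132. ] [0.452  0.3016 0.073 ] [0.456  0.3048 0.034 ]
red 1 [275. 134.] [0.4537 0.3026 0.073 ] [0.4579 0.3059 0.034 ]
red 12 [232.16666667 139.08333333] [0.4695 0.2644 0.073 ] [0.4756 0.2631 0.034 ]
red 1 [219. 140.] [0.4738 0.2525 0.073 ] [0.4804 0.2497 0.034 ]
red 1 [279. 142.] [0.46   0.3085 0.073 ] [0.465  0.3125 0.034 ]
red 1 [247. 144.] [0.4702 0.2794 0.073 ] [0.4764 0.2799 0.034 ]
red 2 [281.5 146. ] [0.4631 0.3119 0.073 ] [0.4684 0.3163 0.034 ]
red 1 [282. 149.] [0.4657 0.3133 0.073 ] [0.4714 0.3178 0.034 ]
red 41 [247.75609756 180.        ] [0.5046 0.2895 0.073 ] [0.515  0.2912 0.034 ]
green 3 [233.         125.33333333] [0.4612 0.2603 0.034 ]
green 4 [277.25 137.25] [0.4606 0.3092 0.034 ]
green 2 [278.5 140.5] [0.4636 0.3115 0.034 ]
green 13 [253.92307692 184.53846154] [0.5182 0.2992 0.034 ]
wing [70 25  9 18 35] [0.4604 0.3101 0.073 ] [0.0147 0.0119 0.    ]
wing [ 37  34  12  43 386] [0.4882 0.2853 0.073 ] [0.0419 0.0186 0.    ]
```

View pics/c2.png

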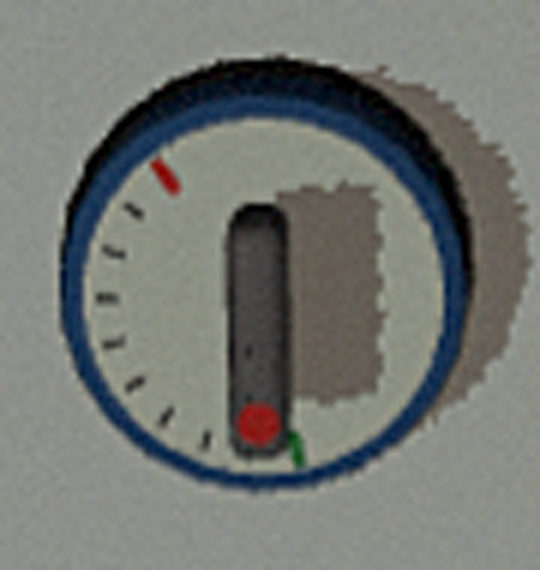

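Timer centre is about (0.4916, 0.2855). Wing yaw is about 0.27 and green about 0.48, so the key stands at about 0.2 and needs about 2.5 rad more. The jaws are already square to the wing. Descending.

>>> apply_moves(
  series=[
    [0.001,-0.005,-0.055,0,0,0],
    [0.001,-0.004,-0.055,0,0,0],
    [0,0,-0.05,0,0,0],
    [0,0,-0.03,0,0,0],
    [0,0,-0.02,0,0,0],
    [0,0,0,0,0,0],
  ],
)

```text
time: 3.5
tool_pos: [0.4948, 0.2774, 0.0379]
tcp_rot: [-0.127, 0.992, -0.003, -0.001]
force: [0.2, 0.4, 0.3]
width: 0.0855
```

>>> apply_moves(
  series=[
    [-0.003,0.008,0.006,0,0,0],
    [0,0,0,0,0,0],
  ],
)

```text
time: 3.75
tool_pos: [0.493, 0.287, 0.0467]
tcp_rot: [-0.127, 0.992, -0.002, 0.001]
force: [0.9, 0.1, 0.9]
width: 0.0855
```

```bash
python3 - <<'E'
from h import *
s=sensors.get_state();print(s['time'],s['tool_pos'],s['tcp_rot'],s['joints'].round(2))
im=snap('wrist','w3.png');p=camera_params('wrist');print(proj(p,[s['tool_pos'],[.4916,.2855,.06],[.4916,.2855,.034]]))
E
```

```text
3.75 [0.49298623 0.2870165  0.04673678] [-0.12657316  0.99195376 -0.0024244   0.00104831] [-0.02  0.75 -0.76  1.88  0.71  0.81  0.66]
[[257.25596722 254.35144457]
 [254.45199528 265.33996297]
 [255.16174858 239.25519661]]
```

View pics/w3.png

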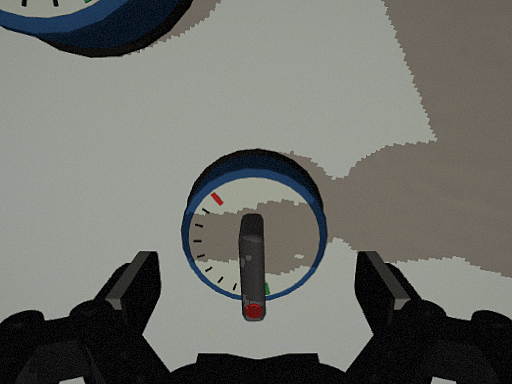

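The wing at (253,265) sits between the pads, nearly centred. A small correction, then close.

>>> apply_moves(
  series=[
    [-0.001,-0.0015,-0.003,0,0,0],
    [0,0,0,0,0,0],
  ],
)

```text
time: 4.05
tool_pos: [0.4928, 0.2847, 0.0444]
tcp_rot: [-0.126, 0.992, -0.003, 0.002]
force: [0.2, 0.5, 0.1]
width: 0.0852
```

>>> apply_moves(
  series=[
    [0,0,0,0,0,0],
    [0,0,0,0,0,0],
    [0,0,0,0,0,0],
    [0,0,0,0,0,0],
    [0,0,0,0,0,0],
    [0,0,0,0,0,0],
  ],
  claw=0,
)

```text
time: 4.8
tool_pos: [0.4929, 0.285, 0.0446]
tcp_rot: [-0.126, 0.992, -0.003, 0.002]
force: [0.6, -0.3, 0.8]
width: 0.009
```

```bash
python3 -c "
from h import *
s=sensors.get_state();print({k:np.round(v,3) for k,v in s.items()})"
```

```text
{'time': np.float64(4.8), 'joints': array([-0.019,  0.747, -0.759,  1.884,  0.716,  0.805,  0.655]), 'joint_velocities': array([-0.   , -0.001,  0.   ,  0.001,  0.   , -0.002,  0.001]), 'joint_torque': array([-6.7000e-02, -5.0942e+01, -1.2529e+01, -1.5645e+01,  4.8000e-02,
        2.5000e-02, -5.0000e-03]), 'tool_pos': array([0.493, 0.285, 0.045]), 'tcp_rot': array([-0.126,  0.992, -0.003,  0.002]), 'force': array([ 0.565, -0.333,  0.781]), 'ft_torque': array([ 0.075,  0.045, -0.011]), 'width': np.float64(0.009)}
```

Gripped, with hardly any force on it. Turning clockwise.

>>> apply_moves(
  series=[
    [0,0,0,0,0,-0.13],
    [0,0,0,0,0,-0.13],
    [0,0,0,0,0,-0.13],
    [0,0,0,0,0,-0.13],
    [0,0,0,0,0,-0.13],
    [0,0,0,0,0,-0.13],
  ],
)

```text
time: 5.55
tool_pos: [0.4927, 0.2839, 0.0446]
tcp_rot: [0.272, 0.962, -0.004, 0.001]
force: [0.1, -0.7, 0.3]
width: 0.0084
```

```bash
cat > st.py <<'E'
from h import *
from scipy.spatial.transform import Rotation as R
s=sensors.get_state();r=R.from_quat(s['tcp_rot']).as_matrix()
print(s['time'],'pos',s['tool_pos'].round(4),'yaw',np.arctan2(r[1,0],r[0,0]).round(4),'z',r[:,2].round(4),'j',s['joints'].round(2),'F',s['force'].round(1),'M',s['ft_torque'].round(3),'w',s['width'].round(4))
E
python3 st.py
```

```text
Traceback (most recent call last):
  File "st.py", line 4, in <module>
    print(s['time'],'pos',s['tool_pos'].round(4),'yaw',np.arctan2(r[1,0],r[0,0]).round(4),'z',r[:,2].round(4),'j',s['joints'].round(2),'F',s['force'].round(1),'M',s['ft_torque'].round(3),'w',s['width'].round(4))
                                                                                                                                                                                               ^^^^^^^^^^^^^^^^
AttributeError: 'float' object has no attribute 'round'
```

>>> apply_moves(
  series=[
    [0,0.0005,0,0,0,-0.13],
    [0,0,0,0,0,-0.13],
    [0,0.0005,0,0,0,-0.13],
    [0,0,0,0,0,-0.13],
    [0,0,0,0,0,-0.13],
    [0,0,0,0,0,-0.13],
    [0,0,0,0,0,-0.13],
  ],
)

```text
time: 6.42
tool_pos: [0.4916, 0.2834, 0.0446]
tcp_rot: [0.678, 0.735, -0.006, -0.001]
force: [-1.0, -0.4, 0.5]
width: 0.0089
```

```bash
sed -i "s/s\['width'\].round(4)/round(float(s['width']),4)/" st.py
python3 st.py
```

```text
6.425 pos [0.4916 0.2834 0.0446] yaw 1.6516 z [-0.0098 -0.0063 -0.9999] j [-0.3   0.63 -0.36  1.9   0.33  0.69 -0.78] F [-1.  -0.4  0.5] M [ 0.059 -0.056  0.114] w 0.0089
```

>>> apply_moves(
  series=[
    [0,0.001,0,0,0,-0.13],
    [0,0,0,0,0,-0.13],
    [0,0,0,0,0,-0.13],
    [0,0,0,0,0,-0.13],
    [0,0,0,0,0,-0.06],
  ],
)

```text
time: 7.05
tool_pos: [0.4909, 0.2836, 0.0446]
tcp_rot: [0.864, 0.503, -0.006, -0.003]
force: [-0.5, -0.1, -0.5]
width: 0.0089
```

```bash
python3 st.py
```

```text
7.05 pos [0.4909 0.2836 0.0446] yaw 1.0543 z [-0.013  -0.0016 -0.9999] j [-0.41  0.61 -0.22  1.91  0.19  0.66 -1.26] F [-0.5 -0.1 -0.5] M [-0.042 -0.261  0.093] w 0.0089
```

>>> apply_moves(
  series=[
    [0,0,0,0,0,-0.04],
    [0,0,0,0,0,-0.04],
    [0,0,0,0,0,-0.04],
  ],
)

```text
time: 7.42
tool_pos: [0.4908, 0.2837, 0.0446]
tcp_rot: [0.894, 0.448, -0.006, -0.003]
force: [-1.1, -0.3, 0.5]
width: 0.0092
```

```bash
python3 st.py
```

```text
7.425 pos [0.4908 0.2837 0.0446] yaw 0.9297 z [-0.013  -0.     -0.9999] j [-0.43  0.6  -0.19  1.91  0.16  0.66 -1.36] F [-1.1 -0.3  0.5] M [-0.005 -0.133  0.105] w 0.0092
```

>>> apply_moves(
  series=[
    [0,0,0,0,0,-0.04],
    [0,0,0,0,0,-0.04],
  ],
)

```text
time: 7.68
tool_pos: [0.4907, 0.2838, 0.0446]
tcp_rot: [0.912, 0.41, -0.006, -0.003]
force: [0.1, 1.0, 0.2]
width: 0.0092
```

```bash
python3 st.py
```

```text
7.675 pos [0.4907 0.2838 0.0446] yaw 0.8459 z [-1.290e-02  9.000e-04 -9.999e-01] j [-0.45  0.6  -0.17  1.91  0.14  0.65 -1.43] F [0.1 1.  0.2] M [-0.037 -0.231  0.527] w 0.0092
```

>>> apply_moves(
  series=[
    [0,0,0,0,0,-0.04],
    [0,0,0,0,0,-0.04],
  ],
)

```text
time: 7.92
tool_pos: [0.4906, 0.2838, 0.0446]
tcp_rot: [0.928, 0.373, -0.006, -0.003]
force: [0.4, -0.1, 0.6]
width: 0.009
```

```bash
python3 st.py
```

```text
7.925 pos [0.4906 0.2838 0.0446] yaw 0.7636 z [-0.0125  0.0015 -0.9999] j [-0.46  0.6  -0.15  1.91  0.12  0.65 -1.49] F [ 0.4 -0.1  0.6] M [-0.068 -0.206  0.942] w 0.009
```

The twisting moment jumped to 0.5 and then 0.9 N m, so the key is at its stop. Releasing, rising and checking.

>>> apply_moves(
  series=[
    [0,0,0,0,0,0],
    [0,0,0,0,0,0],
    [0,0,0,0,0,0],
    [0,0,0,0,0,0],
  ],
  claw=1,
)

```text
time: 8.43
tool_pos: [0.4906, 0.2834, 0.0444]
tcp_rot: [0.929, 0.37, -0.006, -0.003]
force: [0.8, 0.9, 0.0]
width: 0.08
```

>>> apply_moves(
  series=[
    [0,0,0.04,0,0,0],
    [0,0,0.05,0,0,0],
    [0,0,0.05,0,0,0],
    [0,0,0,0,0,0],
  ],
)

```text
time: 8.93
tool_pos: [0.4897, 0.2828, 0.1877]
tcp_rot: [0.929, 0.369, -0.007, -0.003]
force: [-0.2, 0.5, -0.1]
width: 0.0851
```

```bash
python3 st.py; python3 - <<'E'
from h import *
im=snap('wrist','w4.png');p=camera_params('wrist')
c=proj(p,[.4916,.2855,.034])[0];print(c)
x,y=c.astype(int);x0=max(0,x-60);y0=max(0,y-60)
sub=im[y0:y+60,x0:x+60];cv2.imwrite('pics/c4.png',cv2.resize(sub,None,fx=4,fy=4,interpolation=cv2.INTER_CUBIC))
hsv=cv2.cvtColor(sub,cv2.COLOR_BGR2HSV)
red=((hsv[...,1]>130)&((hsv[...,0]<8)|(hsv[...,0]>172))).astype(np.uint8)
n,l,st,ce=cv2.connectedComponentsWithStats(red)
for i in range(1,n):
  if st[i][4]>8:
    for z in(.073,.034):
      X=onz(p,ce[i]+[x0,y0],z)[0]-[.4916,.2855,0];print('red',st[i][4],ce[i]+[x0,y0],z,X.round(4),np.arctan2(X[1],X[0]).round(3))
E
```

```text
8.925 pos [0.4897 0.2828 0.1877] yaw 0.7567 z [-0.0157  0.0013 -0.9999] j [-0.44  0.39 -0.18  1.83  0.07  0.93 -1.46] F [-0.2  0.5 -0.1] M [ 0.031 -0.047 -0.029] w 0.0851
[258.91927646 169.95333162]
red 62 [261.74193548 198.06451613] 0.073 [-0.0077 -0.0108  0.073 ] -2.19
red 62 [261.74193548 198.06451613] 0.034 [-0.0174 -0.0201  0.034 ] -2.286
```

View pics/c4.png

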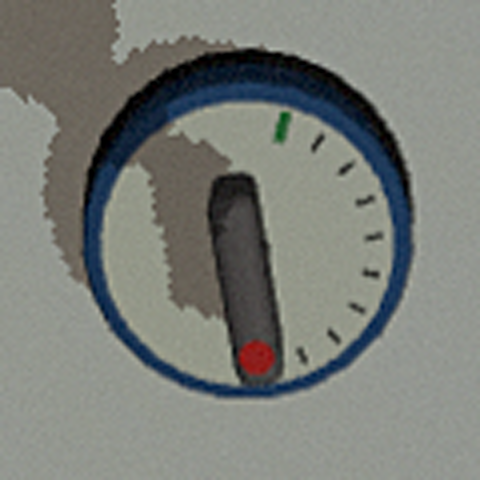

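The pointer sits over the red tick (both at -2.19 rad), so the timer is wound. Next to the strip, re-measuring the panel from overhead on the way.

>>> apply_moves(
  series=[
    [0.01,-0.055,0.02,0,0,0.16],
    [0.01,-0.06,0.02,0,0,0.16],
    [0.01,-0.06,0.02,0,0,0.16],
    [0.01,-0.06,0.02,0,0,0.16],
    [0.01,-0.05,0,0,0,0.16],
    [0,0,0,0,0,0],
  ],
)

```text
time: 9.72
tool_pos: [0.5324, -0.0065, 0.2571]
tcp_rot: [0.703, 0.711, -0.017, -0.001]
force: [-0.8, 0.8, -0.9]
width: 0.0859
```

```bash
python3 st.py; python3 - <<'E'
from panel import *
im=snap('wrist','w5.png');p=camera_params('wrist')
f=np.array([.500,-.0448]);a=np.radians(6.1);ex=np.array([np.cos(a),np.sin(a)]);ey=np.array([-ex[1],ex[0]])
P=lambda x,y,z:np.r_[f+x*ex+y*ey,z]
for lab,A,B in(('front',P(0,.1,.012),P(0,-.1,.012)),('slat',P(.09,.09,.024),P(.09,-.09,.024)),('L',P(0,.1,.012),P(.085,.1,.012)),('R',P(0,-.1,.012),P(.085,-.1,.012)),('sL',P(.095,.095,.024),P(.18,.095,.024)),('sR',P(.095,-.095,.024),P(.18,-.095,.024))):
    A,B=proj(p,A)[0],proj(p,B)[0]
    for pol in(1,-1):
        X=edge(im,p,A,B,(A is None) or (.024 if lab[0]=='s' else .012),pol);c,d=fit(X);
        v=(X[:,:2]-f);print(lab,A.round(),B.round(),pol,len(X),'along x',(v@ex).mean().round(4),'y',(v@ey).mean().round(4),'ang',(np.degrees(np.arctan2(d[1],d[0]))%180).round(2))
E
```

```text
9.725 pos [ 0.5324 -0.0065  0.2571] yaw 1.5812 z [-0.025  -0.0228 -0.9994] j [ 0.1   0.27 -0.19  1.84  0.08  1.07 -0.12] F [-0.8  0.8 -0.9] M [ 0.071 -0.042  0.001] w 0.0859
front [224. 100.] [243. 259.] 1 40 along x 0.0015 y 0.0057 ang 96.25
front [224. 100.] [243. 259.] -1 14 along x 0.005 y -0.0462 ang 95.79
slat [307. 102.] [314. 252.] 1 40 along x 0.0894 y 0.0048 ang 96.25
slat [307. 102.] [314. 252.] -1 37 along x 0.0932 y 0.0091 ang 96.2
L [224. 100.] [301.  93.] 1 40 along x 0.0427 y 0.0943 ang 6.18
L [224. 100.] [301.  93.] -1 25 along x 0.0464 y 0.1009 ang 6.96
R [243. 259.] [309. 255.] 1 40 along x 0.0426 y -0.1022 ang 6.23
R [243. 259.] [309. 255.] -1 27 along x 0.0418 y -0.0963 ang 5.12
sL [311.  97.] [391.  90.] 1 39 along x 0.1384 y 0.0894 ang 6.41
sL [311.  97.] [391.  90.] -1 32 along x 0.1372 y 0.0973 ang 6.2
sR [318. 255.] [387. 250.] 1 35 along x 0.1357 y -0.0972 ang 6.84
sR [318. 255.] [387. 250.] -1 16 along x 0.1289 y -0.0929 ang 4.25
```

Panel yaw is 0.1086 rad and the mouth is at about (0.590, -0.039); the sizes check to within 3 mm. Going over the strip and taking out the small tilt.

>>> apply_moves(
  series=[
    [-0.008,-0.055,-0.01,0.01,-0.01,0],
    [-0.008,-0.055,-0.02,0.01,-0.01,0],
    [-0.008,-0.055,-0.02,0.003,-0.005,0],
    [-0.008,-0.055,-0.02,0,0,0],
    [-0.006,-0.055,-0.02,0,0,0],
    [0,-0.045,-0.02,0,0,0],
    [0,0,0,0,0,0],
  ],
)

```text
time: 10.65
tool_pos: [0.4923, -0.3167, 0.1364]
tcp_rot: [0.698, 0.716, 0.002, -0.007]
force: [0.5, 1.5, -0.3]
width: 0.0854
```

```bash
python3 st.py
```

```text
10.65 pos [ 0.4923 -0.3167  0.1364] yaw 1.5968 z [-0.007   0.013  -0.9999] j [ 0.56  0.48 -0.05  1.83  0.02  0.84  0.53] F [ 0.5  1.5 -0.3] M [-0.01   0.047  0.041] w 0.0854
```

>>> apply_moves(
  series=[
    [0.002,-0.014,-0.03,-0.013,-0.007,-0.018],
    [0,0,-0.03,0,0,0],
    [0,0,0,0,0,0],
  ],
)

```text
time: 11.02
tool_pos: [0.497, -0.3229, 0.0736]
tcp_rot: [0.702, 0.712, 0.002, -0.002]
force: [0.2, 0.6, -0.0]
width: 0.0856
```

```bash
python3 st.py; python3 - <<'E'
from h import *
im=snap('wrist','w6.png');p=camera_params('wrist')
hsv=cv2.cvtColor(im,cv2.COLOR_BGR2HSV)
m=((hsv[...,1]>90)&(hsv[...,0]<40)&(hsv[...,2]>60)).astype(np.uint8)
m=cv2.morphologyEx(m,cv2.MORPH_CLOSE,np.ones((5,5)))
n,l,st,ce=cv2.connectedComponentsWithStats(m)
q=proj(p,[[.52,-.331,.003]])[0].astype(int);i=l[q[1],q[0]];print(q,st[i])
b=l==i
c=proj(p,[[.4883,-.331,.048],[.5603,-.331,.003]]).round(1);print('pred',c)
for r in range(st[i][1]+5,st[i][1]+st[i][3],12):
    w=np.where(b[r])[0];print(r,w.min(),w.max(),onz(p,[w.min(),r],.048)[0].round(4),onz(p,[w.max()+1,r],.003)[0].round(4))
for cc in(q[0],q[0]+15,q[0]+30):
    w=np.where(b[:,cc])[0];print('col',cc,w.min(),w.max(),onz(p,[[cc,w.min()],[cc,w.max()+1]],.003).round(4).tolist())
E
```

```text
11.025 pos [ 0.497  -0.3229  0.0736] yaw 1.584 z [-5.0e-04  5.4e-03 -1.0e+00] j [ 0.55  0.58 -0.04  1.85  0.03  0.72  0.51] F [ 0.2  0.6 -0. ] M [ 0.029 -0.018 -0.01 ] w 0.0856
[287 218] [  240   139   116   192 17033]
pred [[237.3 247. ]
 [346.6 218.6]]
144 243 354 [ 0.4914 -0.2741  0.048 ] [ 0.5611 -0.28    0.003 ]
156 241 353 [ 0.4904 -0.2802  0.048 ] [ 0.5612 -0.2877  0.003 ]
168 241 352 [ 0.4904 -0.2865  0.048 ] [ 0.5613 -0.2957  0.003 ]
180 241 351 [ 0.4904 -0.2928  0.048 ] [ 0.5614 -0.3037  0.003 ]
192 240 350 [ 0.4898 -0.2993  0.048 ] [ 0.5615 -0.312   0.003 ]
204 241 349 [ 0.4904 -0.3059  0.048 ] [ 0.5617 -0.3204  0.003 ]
216 241 348 [ 0.4904 -0.3127  0.048 ] [ 0.5618 -0.3291  0.003 ]
228 241 347 [ 0.4904 -0.3197  0.048 ] [ 0.5619 -0.3379  0.003 ]
240 241 346 [ 0.4903 -0.3268  0.048 ] [ 0.5621 -0.3469  0.003 ]
252 241 345 [ 0.4903 -0.334   0.048 ] [ 0.5623 -0.3562  0.003 ]
264 241 344 [ 0.4903 -0.3415  0.048 ] [ 0.5625 -0.3657  0.003 ]
276 242 342 [ 0.4909 -0.3491  0.048 ] [ 0.562  -0.3754  0.003 ]
288 241 341 [ 0.4903 -0.357   0.048 ] [ 0.5622 -0.3854  0.003 ]
300 242 260 [ 0.4909 -0.3651  0.048 ] [ 0.5031 -0.3961  0.003 ]
312 242 260 [ 0.4909 -0.3734  0.048 ] [ 0.5032 -0.4067  0.003 ]
324 242 260 [ 0.4909 -0.382   0.048 ] [ 0.5034 -0.4175  0.003 ]
col 287 140 289 [[0.5175, -0.2781, 0.003], [0.5219, -0.3874, 0.003]]
col 302 140 290 [[0.527, -0.278, 0.003], [0.5329, -0.3881, 0.003]]
col 317 140 290 [[0.5366, -0.2778, 0.003], [0.544, -0.3881, 0.003]]
```

Strip origin refined to (0.496, -0.333), yaw 0.009. Final descent.

>>> apply_moves(
  series=[
    [-0.0005,-0.01,-0.025,-0.005,0,-0.004],
    [0,0,-0.022,0,0,0],
    [0,0,0,0,0,0],
  ],
)

```text
time: 11.45
tool_pos: [0.5025, -0.3311, 0.032]
tcp_rot: [0.702, 0.712, 0.002, 0.004]
force: [0.1, 0.0, -0.4]
width: 0.0853
```

```bash
python3 st.py
```

```text
11.45 pos [ 0.5025 -0.3311  0.032 ] yaw 1.5847 z [ 0.0091 -0.003  -1.    ] j [ 0.55  0.65 -0.03  1.85  0.03  0.64  0.52] F [ 0.1  0.  -0.4] M [-0.012  0.03   0.015] w 0.0853
```

>>> apply_moves(
  series=[
    [-0.006,-0.002,-0.009,0.003,0.009,-0.004],
    [0,0,-0.003,0,0,0],
    [0,0,0,0,0,0],
  ],
)

```text
time: 11.82
tool_pos: [0.4985, -0.3333, 0.0229]
tcp_rot: [0.703, 0.711, 0.001, 0.002]
force: [-1.0, -0.7, -0.7]
width: 0.0853
```

```bash
python3 st.py
```

```text
11.825 pos [ 0.4985 -0.3333  0.0229] yaw 1.5815 z [ 0.0041 -0.002  -1.    ] j [ 0.56  0.66 -0.03  1.85  0.03  0.63  0.52] F [-1.  -0.7 -0.7] M [-0.014 -0.032  0.036] w 0.0853
```

>>> apply_moves(
  series=[
    [-0.003,0,-0.006,0.002,0.006,0],
    [0,0,0,0,0,0],
    [0,0,0,0,0,0],
  ],
)

```text
time: 12.2
tool_pos: [0.4956, -0.3336, 0.0172]
tcp_rot: [0.703, 0.711, -0.001, -0.0]
force: [-0.4, -0.4, 0.6]
width: 0.0855
```

```bash
python3 st.py
```

```text
12.2 pos [ 0.4956 -0.3336  0.0172] yaw 1.5812 z [-1.5e-03 -4.0e-04 -1.0e+00] j [ 0.56  0.67 -0.03  1.85  0.03  0.62  0.52] F [-0.4 -0.4  0.6] M [-0.044 -0.017 -0.074] w 0.0855
```

>>> apply_moves(
  series=[
    [0,0,0,0,0,0],
    [0,0,0,0,0,0],
    [0,0,0,0,0,0],
    [0,0,0,0,0,0],
    [0,0,0,0,0,0],
    [0,0,0,0,0,0],
  ],
  claw=0,
)

```text
time: 12.95
tool_pos: [0.4958, -0.3337, 0.0174]
tcp_rot: [0.703, 0.711, -0.001, -0.0]
force: [-0.6, 0.5, 0.7]
width: 0.0112
```

```bash
python3 st.py
```

```text
12.95 pos [ 0.4958 -0.3337  0.0174] yaw 1.5812 z [-1.2e-03 -6.0e-04 -1.0e+00] j [ 0.56  0.67 -0.03  1.85  0.03  0.62  0.52] F [-0.6  0.5  0.7] M [-0.024  0.009 -0.014] w 0.0112
```

The rail is gripped at 11.2 mm width, pads square to it. Lifting, carrying to the panel and lining up with the slot.

>>> apply_moves(
  series=[
    [0,0,0.03,0,0,0],
    [0,0.02,0.03,0,0,0],
    [0,0.05,0.01,0,0,0.02],
    [0,0.05,0,0,0,0.02],
    [0,0.05,0,0,0,0.02],
    [0,0.05,0,0,0,0.02],
    [0,0.04,0,0,0,0.02],
    [0,0.01,0,0,0,0],
    [0,0,0,0,0,0],
  ],
)

```text
time: 14.08
tool_pos: [0.4921, -0.0567, 0.0876]
tcp_rot: [0.667, 0.745, -0.001, -0.001]
force: [0.7, -1.2, -1.4]
width: 0.011
```

```bash
python3 st.py
```

```text
14.075 pos [ 0.4921 -0.0567  0.0876] yaw 1.6819 z [-3.9e-03 -5.0e-04 -1.0e+00] j [ 0.13  0.43 -0.1   2.07  0.07  0.65  0.1 ] F [ 0.7 -1.2 -1.4] M [-0.072  0.079  0.036] w 0.011
```

>>> apply_moves(
  series=[
    [0.012,0.008,-0.02,0,-0.004,-0.0025],
    [0,0,-0.018,0,0,0],
    [0,0,0,0,0,0],
  ],
)

```text
time: 14.45
tool_pos: [0.5047, -0.0541, 0.0488]
tcp_rot: [0.67, 0.742, -0.001, 0.001]
force: [-0.6, -0.4, -1.4]
width: 0.0113
```

```bash
python3 st.py; python3 - <<'E'
from h import *
im=snap('wrist','w7.png');p=camera_params('wrist')
print(proj(p,[[.5902,-.0392,.012],[.5902,-.0392,.024]]))
cv2.imwrite('pics/c7.png',np.hstack([im[60:384,100:500]]))
E
```

```text
14.45 pos [ 0.5047 -0.0541  0.0488] yaw 1.6718 z [ 9.0e-04 -3.2e-03 -1.0e+00] j [ 0.11  0.51 -0.08  2.06  0.08  0.57  0.07] F [-0.6 -0.4 -1.4] M [ 0.028  0.07  -0.005] w 0.0113
[[404.16598738 216.16537753]
 [413.2657976  224.23761645]]
```

View pics/w7.png

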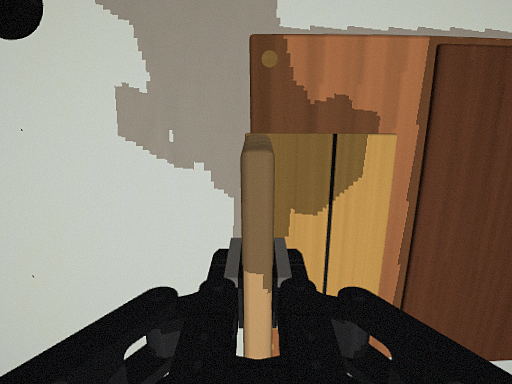

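The wrist view shows the strip held level over the board: free edge through (397,134), depth line from (334,134) to (325,290), slat edge from (437,42) to (402,305). Measuring both lines in the same image.

```bash
cat > rel.py <<'E'
import sys
from panel import *
def run(f,zu,S,A,B):
    im,p=load(f);Y=np.radians(6.22)
    out={}
    for lab,(a,b),z,pol in(('strip',S,zu+.003,0),('slat',A,.024,0),('side',B,.012,0)):
        for pol in(1,-1):
            X=edge(im,p,a,b,z,pol,half=6);c,d=fit(X)
            print(lab,pol,len(X),c.round(4),(np.degrees(np.arctan2(d[1],d[0]))%180).round(2))
E
python3 - <<'E'
from rel import *
run('w7.png',.0314,((396.5,136),(384,285)),((437,44),(404,300)),((252,36),(430,38)))
run('w7.png',.0314,((334,136),(326,280)),((437,44),(404,300)),((245,134),(395,134)))
im,p=load('w7.png')
# strip left corner (free) & panel left front/slat corners
for n,uv,z in(('stripcornerFL',(397,134),.0344),('stripL mid',(300,134),.0344),('panel left @',(300,36),.012),('slat cornerL',(438,43),.024)):print(n,onz(p,uv,z)[0].round(4))
E
```

```text
strip 1 35 [ 0.5682 -0.0254  0.0344] 96.29
strip -1 27 [ 0.5739 -0.0387  0.0344] 97.96
slat 1 40 [ 0.5857 -0.0119  0.024 ] 96.11
slat -1 40 [ 0.5876 -0.0119  0.024 ] 96.17
side 1 39 [0.5376 0.0509 0.012 ] 5.91
side -1 40 [0.5365 0.0521 0.012 ] 6.33
strip 1 40 [ 0.5386 -0.0313  0.0344] 95.82
strip -1 40 [ 0.5404 -0.0312  0.0344] 95.92
slat 1 40 [ 0.5857 -0.0119  0.024 ] 96.11
slat -1 40 [ 0.5876 -0.0119  0.024 ] 96.17
side 1 39 [0.5332 0.0026 0.012 ] 5.56
side -1 12 [0.5467 0.0054 0.012 ] 5.7
stripcornerFL [0.5647 0.0086 0.0344]
stripL mid [0.5198 0.0037 0.0344]
panel left @ [0.5165 0.0486 0.012 ]
slat cornerL [0.5798 0.0516 0.024 ]
```

```bash
python3 - <<'E'
from h import *
f=np.array([.500,-.0448]);a=np.radians(6.2);ex=np.array([np.cos(a),np.sin(a)]);ey=np.array([-ex[1],ex[0]])
def prof(fn,x,z,ys):
    im,p=load(fn);P=np.c_[f+x*ex+ys[:,None]*ey,np.full(len(ys),z)]
    P2=[proj(p,P+np.r_[d*ex,0]) for d in np.linspace(-.006,.006,9)]
    v=np.mean([cv2.remap(im,q[:,:1].astype(np.float32),q[:,1:].astype(np.float32),cv2.INTER_LINEAR)[:,0].astype(float) for q in P2],0)
    return (v[:,2]-v[:,0]).round().astype(int), v.sum(1).astype(int)
for fn,x,z in(('w5.png',.03,.012),('w5.png',.07,.012),('w5.png',.13,.024),('w1.png',.03,.012),('w1.png',.07,.012),('w7.png',.04,.012),('w7.png',.07,.012),('w7.png',.10,.024)):
    for s in(1,-1):
        if s==-1 and fn=='w7.png':continue
        ys=s*np.arange(.084,.114,.002);r,g=prof(fn,x,z,ys);print(fn,x,'side',s,'R-B',r.tolist(),'sum',g.tolist())
E
```

```text
w5.png 0.03 side 1 R-B [78, 77, 77, 78, 63, 16, 17, 5, 4, 4, 5, 5, 4, 4, 4] sum [260, 262, 260, 265, 195, 336, 348, 479, 507, 504, 501, 501, 504, 501, 502]
w5.png 0.03 side -1 R-B [80, 80, 80, 81, 81, 82, 81, 82, 81, 82, 81, 22, 3, 6, 6] sum [270, 265, 271, 273, 275, 273, 276, 275, 275, 268, 267, 424, 513, 502, 505]
w5.png 0.07 side 1 R-B [81, 81, 81, 83, 65, 15, 17, 7, 4, 4, 3, 4, 4, 4, 4] sum [274, 277, 277, 277, 206, 341, 345, 472, 507, 506, 503, 503, 504, 500, 502]
w5.png 0.07 side -1 R-B [76, 75, 76, 75, 75, 75, 76, 75, 75, 76, 80, 20, 3, 6, 5] sum [255, 255, 252, 257, 254, 254, 254, 256, 253, 251, 237, 416, 514, 507, 503]
w5.png 0.13 side 1 R-B [41, 41, 42, 53, 54, 21, 17, 17, 5, 6, 5, 6, 5, 6, 6] sum [139, 128, 136, 174, 163, 284, 346, 349, 504, 498, 499, 498, 499, 499, 498]
w5.png 0.13 side -1 R-B [46, 45, 45, 46, 47, 46, 45, 48, 45, 3, 4, 5, 5, 4, 4] sum [145, 146, 144, 144, 144, 140, 146, 140, 136, 486, 514, 504, 502, 506, 503]
w1.png 0.03 side 1 R-B [73, 73, 74, 74, 58, 15, 17, 8, 3, 4, 4, 4, 4, 4, 3] sum [244, 243, 243, 245, 183, 304, 327, 409, 480, 471, 472, 475, 473, 47
[... 235 characters left out ...]
, 4, 4, 4] sum [261, 260, 258, 265, 192, 301, 327, 424, 480, 475, 472, 476, 473, 473, 473]
w1.png 0.07 side -1 R-B [71, 70, 71, 71, 71, 70, 71, 71, 71, 72, 74, 17, 2, 5, 5] sum [239, 239, 235, 237, 239, 239, 236, 235, 238, 233, 223, 398, 480, 471, 472]
w7.png 0.04 side 1 R-B [92, 93, 93, 93, 52, 20, 5, 5, 5, 6, 5, 6, 0, 0, 0] sum [322, 320, 320, 322, 240, 400, 581, 582, 579, 578, 578, 576, 0, 0, 0]
w7.png 0.07 side 1 R-B [93, 93, 93, 94, 52, 19, 6, 6, 6, 5, 6, 6, 4, 0, 0] sum [321, 322, 321, 323, 251, 409, 579, 577, 574, 572, 572, 567, 363, 0, 0]
w7.png 0.1 side 1 R-B [50, 51, 59, 55, 20, 12, 7, 7, 7, 8, 7, 6, 0, 0, 0] sum [171, 162, 201, 190, 391, 488, 562, 559, 557, 553, 553, 513, 0, 0, 0]
```

Both sides checked: left edge +91.5 mm, right edge -105.5 mm, slat +88 / -101 mm, so the middle is 7 mm right of my reference line. Correcting sideways and in yaw, then lowering onto the board to find its contact height.

>>> apply_moves(
  series=[
    [0,0.002,-0.006,0,0,0.007],
    [0,0,-0.005,0,0,0],
    [0,0,0,0,0,0],
  ],
)

```text
time: 14.88
tool_pos: [0.5064, -0.0536, 0.0393]
tcp_rot: [0.669, 0.744, 0.0, 0.003]
force: [0.2, -0.1, -0.8]
width: 0.0113
```

```bash
python3 st.py
```

```text
14.875 pos [ 0.5064 -0.0536  0.0393] yaw 1.6767 z [ 0.0051 -0.0039 -1.    ] j [ 0.1   0.53 -0.08  2.07  0.09  0.54  0.07] F [ 0.2 -0.1 -0.8] M [ 0.035  0.051 -0.024] w 0.0113
```

>>> apply_moves(
  series=[
    [-0.002,0.0015,-0.004,0.004,0.005,0.002],
    [0,0,-0.003,0.001,0.002,0],
    [0,0,-0.001,0,0.002,0],
  ],
)

```text
time: 15.25
tool_pos: [0.5045, -0.0519, 0.0312]
tcp_rot: [0.668, 0.744, -0.001, -0.002]
force: [0.6, -0.5, -1.2]
width: 0.0111
```

```bash
python3 st.py
```

```text
15.25 pos [ 0.5045 -0.0519  0.0312] yaw 1.6791 z [-0.0037  0.0014 -1.    ] j [ 0.11  0.55 -0.09  2.07  0.08  0.54  0.07] F [ 0.6 -0.5 -1.2] M [0.002 0.006 0.003] w 0.0111
```

>>> apply_moves(
  series=[
    [0,0,-0.0015,-0.001,-0.0035,0],
    [0,0,-0.0012,0,0,0],
    [0,0,0,0,0,0],
  ],
)

```text
time: 15.62
tool_pos: [0.5048, -0.0519, 0.0296]
tcp_rot: [0.668, 0.744, 0.0, 0.0]
force: [-0.5, 0.9, -2.4]
width: 0.0112
```

```bash
python3 st.py
```

```text
15.625 pos [ 0.5048 -0.0519  0.0296] yaw 1.6793 z [ 3.e-04  1.e-04 -1.e+00] j [ 0.1   0.55 -0.08  2.07  0.09  0.53  0.07] F [-0.5  0.9 -2.4] M [-0.041  0.073 -0.029] w 0.0112
```

Expected contact height (about 0.0294) is confirmed within noise. Raising 1.4 mm and sliding in.

>>> apply_moves(
  series=[
    [0.004,0.0004,0.0015,0,0,0],
    [0.006,0.0006,0,0,0,0],
    [0.004,0.0004,0,0,0,0],
    [0,0,0,0,0,0],
  ],
)

```text
time: 16.12
tool_pos: [0.5202, -0.0503, 0.031]
tcp_rot: [0.668, 0.744, 0.0, 0.0]
force: [-1.1, 0.7, -1.0]
width: 0.0112
```

```bash
cat >> st.py <<'E'
v=s['tool_pos'][:2]-[.5897,-.0421];print("x'",(v@[.9942,.108]).round(4),"y'",(v@[-.108,.9942]).round(4))
E
python3 st.py; python3 -c "
from h import *
im=snap('wrist','w8.png');cv2.imwrite('pics/c8.png',im)"
```

```text
16.125 pos [ 0.5202 -0.0503  0.031 ] yaw 1.6796 z [ 8.e-04  1.e-04 -1.e+00] j [ 0.1   0.56 -0.08  2.03  0.08  0.55  0.07] F [-1.1  0.7 -1. ] M [-0.023  0.003  0.042] w 0.0112
x' -0.07 y' -0.0006
```

>>> apply_moves(
  series=[
    [0.005,0.0006,0,0,0,0],
    [0.005,0.0006,0,0,0,0],
    [0.004,0.0004,0,0,0,0],
    [0,0,0,0,0,0],
  ],
)

```text
time: 16.68
tool_pos: [0.5348, -0.0486, 0.0308]
tcp_rot: [0.668, 0.744, 0.0, 0.0]
force: [0.1, 0.1, -1.3]
width: 0.0112
```

```bash
python3 st.py; python3 - <<'E'
from rel import *
im=snap('wrist','w9.png');_,p=load('w9.png')
s=sensors.get_state();t=s['tool_pos'][:2]
ex=np.array([.9942,.108]);ey=np.array([-.108,.9942])
P=lambda o,x,y,z:proj(p,np.r_[o+x*ex+y*ey,z])[0]
m=np.array([.5897,-.0421])
run('w9.png',.0135,(P(t,.036,.05,.0165),P(t,.036,-.03,.0165)),(P(m,0,.09,.024),P(m,0,-.03,.024)),(P(t,.01,.055,.0165),P(t,.05,.055,.0165)))
E
```

```text
16.675 pos [ 0.5348 -0.0486  0.0308] yaw 1.6795 z [ 2.e-04  1.e-04 -1.e+00] j [ 0.09  0.58 -0.08  2.    0.08  0.57  0.06] F [ 0.1  0.1 -1.3] M [-0.012  0.075 -0.016] w 0.0112
x' -0.0553 y' -0.0005
strip 1 40 [ 0.5692 -0.0326  0.0165] 96.23
strip -1 40 [ 0.571  -0.0325  0.0165] 96.25
slat 1 40 [ 0.586  -0.0074  0.024 ] 96.06
slat -1 40 [ 0.5874 -0.0074  0.024 ] 96.14
side 1 37 [0.5583 0.0101 0.012 ] 6.47
side -1 6 [0.5653 0.0102 0.012 ] 8.22
```

View pics/w9.png

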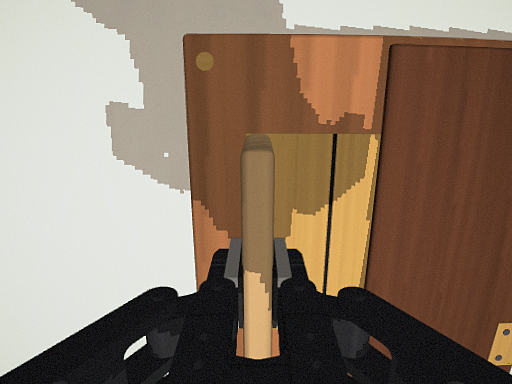

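The flange is under the slat and square to it (96.24° against 96.1°). The mark has 20 mm to go by the same-view measurement.

>>> apply_moves(
  series=[
    [0.006,0.0007,0,0,0,0],
    [0.006,0.0007,0,0,0,0],
    [0.0055,0.0006,0,0,0,0],
    [0,0,0,0,0,0],
  ],
)

```text
time: 17.23
tool_pos: [0.5533, -0.0465, 0.0308]
tcp_rot: [0.668, 0.744, 0.0, -0.0]
force: [-0.1, 0.6, -2.5]
width: 0.0112
```

```bash
python3 st.py; cat > chk.py <<'E'
import sys
from rel import *
f=sys.argv[1];im=snap('wrist',f);_,p=load(f)
s=sensors.get_state();t=s['tool_pos'][:2];zu=s['tool_pos'][2]-.0174
ex=np.array([.9942,.108]);ey=np.array([-.108,.9942]);m=np.array([.5897,-.0421])
# scan pixel intensity along ex for the mark and slat lines
for y in(.07,.04,.03,.02,.01,0):
    xs=np.arange(-.012,.012,.001)
    q=proj(p,np.c_[m+xs[:,None]*ex+y*ey,np.full(len(xs),.024 if y>.056 else .015)])
    v=cv2.remap(im,q[:,:1].astype(np.float32),q[:,1:].astype(np.float32),cv2.INTER_LINEAR)[:,0].astype(int).sum(1)
    print(y,v.tolist())
E
python3 chk.py w10.png
```

```text
17.225 pos [ 0.5533 -0.0465  0.0308] yaw 1.6794 z [ 1.e-04  1.e-04 -1.e+00] j [ 0.09  0.6  -0.08  1.95  0.08  0.59  0.06] F [-0.1  0.6 -2.5] M [ 0.041 -0.024  0.027] w 0.0112
x' -0.0367 y' -0.0004
0.07 [445, 434, 445, 432, 435, 419, 433, 429, 432, 426, 276, 271, 266, 102, 160, 211, 214, 220, 225, 228, 225, 228, 229, 226]
0.04 [329, 331, 343, 340, 342, 333, 329, 328, 319, 334, 347, 330, 80, 51, 338, 184, 105, 129, 140, 146, 152, 159, 138, 164]
0.03 [330, 338, 339, 343, 341, 331, 337, 313, 334, 331, 343, 341, 33, 52, 326, 198, 99, 141, 141, 152, 155, 155, 165, 161]
0.02 [325, 333, 326, 350, 336, 333, 335, 341, 325, 328, 314, 515, 116, 19, 361, 178, 106, 131, 143, 151, 209, 240, 240, 238]
0.01 [516, 515, 523, 523, 521, 515, 514, 506, 506, 516, 524, 521, 168, 114, 472, 154, 156, 219, 232, 231, 237, 242, 236, 240]
0 [504, 510, 527, 524, 522, 511, 510, 501, 507, 514, 528, 506, 165, 129, 334, 186, 162, 221, 238, 234, 239, 237, 234, 238]
```

Mark centre is about 1 mm short of the slat's edge. I'll move 1 mm in while lowering, then press gradually.

>>> apply_moves(
  series=[
    [0.001,0.0001,-0.001,0,0,0],
    [0,0,-0.001,0,0,0],
    [0,0,-0.002,0,0,0],
  ],
)

```text
time: 17.65
tool_pos: [0.5539, -0.0465, 0.0293]
tcp_rot: [0.668, 0.744, -0.0, -0.0]
force: [-9.8, 0.7, 27.3]
width: 0.0112
```

```bash
python3 st.py
```

```text
17.65 pos [ 0.5539 -0.0465  0.0293] yaw 1.6792 z [-1.e-03 -2.e-04 -1.e+00] j [ 0.09  0.6  -0.08  1.95  0.08  0.59  0.06] F [-9.8  0.7 27.3] M [ 0.066  1.768 -0.007] w 0.0112
x' -0.0361 y' -0.0005
```

```bash
python3 chk.py w11.png; python3 st.py; python3 - <<'E'
from rel import *
im,p=load('w11.png');s=sensors.get_state();t=s['tool_pos'][:2]
ex=np.array([.9942,.108]);ey=np.array([-.108,.9942]);m=np.array([.5897,-.0421])
P=lambda o,x,y,z:proj(p,np.r_[o+x*ex+y*ey,z])[0]
run('w11.png',.012,(P(t,.0365,.05,.015),P(t,.0365,-.03,.015)),(P(m,.001,.09,.024),P(m,.001,.06,.024)),(P(t,.01,.055,.015),P(t,.034,.055,.015)))
c=P(m,0,.02,.02).astype(int);print(c)
sub=im[max(0,c[1]-100):c[1]+90,c[0]-70:c[0]+60];cv2.imwrite('pics/c11.png',cv2.resize(sub,None,fx=3,fy=3,interpolation=cv2.INTER_CUBIC))
E
```

```text
0.07 [442, 444, 439, 434, 431, 428, 434, 432, 419, 434, 258, 272, 276, 76, 160, 213, 206, 226, 228, 229, 243, 235, 230, 223]
0.04 [336, 340, 341, 332, 338, 332, 322, 326, 322, 335, 343, 348, 139, 44, 295, 200, 98, 138, 146, 159, 164, 163, 145, 160]
0.03 [334, 336, 336, 346, 338, 334, 330, 326, 329, 335, 339, 351, 121, 38, 286, 160, 111, 145, 170, 151, 142, 153, 156, 152]
0.02 [325, 341, 343, 339, 347, 331, 327, 321, 321, 325, 344, 434, 175, 47, 299, 178, 115, 140, 155, 153, 146, 157, 235, 235]
0.01 [512, 510, 521, 519, 528, 520, 519, 510, 504, 509, 519, 528, 297, 104, 277, 148, 169, 221, 215, 231, 235, 240, 230, 234]
0 [518, 519, 519, 523, 526, 516, 518, 499, 512, 517, 520, 539, 245, 76, 251, 152, 167, 223, 235, 237, 234, 226, 237, 231]
17.7 pos [ 0.5538 -0.0464  0.0294] yaw 1.6793 z [-9.e-04 -2.e-04 -1.e+00] j [ 0.09  0.6  -0.08  1.95  0.08  0.59  0.06] F [-5.9  1.1 17.2] M [0.104 1.298 0.025] w 0.0112
x' -0.0361 y' -0.0004
strip 1 40 [ 0.5884 -0.0303  0.015 ] 96.33
strip -1 40 [ 0.59   -0.0303  0.015 ] 96.34
slat 1 38 [0.5824 0.0323 0.024 ] 95.78
slat -1 40 [0.5835 0.0329 0.024 ] 96.66
side 1 40 [0.57   0.0116 0.012 ] 6.53
side -1 23 [0.5703 0.0097 0.012 ] 5.18
[330 210]
```

View pics/c11.png

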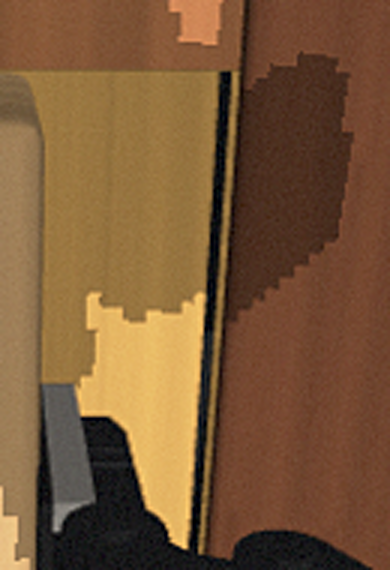

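The black line lies along the slat's edge with about 0.5 to 1 mm of brass still showing. Relaxing, nudging 0.8 mm and pressing again.

>>> apply_moves(
  series=[
    [0.0,0,0.0007,0,0,0],
    [0.0009,0.0001,0.0002,0,0.001,0],
    [0,0,-0.001,0,0,0],
    [0,0,-0.002,0,0,0],
    [0,0,-0.002,0,0,0],
    [0,0,-0.0025,0,0,0],
  ],
)

```text
time: 18.45
tool_pos: [0.5548, -0.0465, 0.0294]
tcp_rot: [0.668, 0.744, -0.001, -0.001]
force: [-10.3, 0.2, 27.9]
width: 0.0111
```

```bash
python3 st.py; python3 chk.py w12.png; python3 st.py;python3 - <<'E'
from rel import *
im,p=load('w12.png');s=sensors.get_state();t=s['tool_pos'][:2]
ex=np.array([.9942,.108]);ey=np.array([-.108,.9942]);m=np.array([.5897,-.0421])
P=lambda o,x,y,z:proj(p,np.r_[o+x*ex+y*ey,z])[0]
run('w12.png',.012,(P(t,.0365,.05,.015),P(t,.0365,-.03,.015)),(P(m,.001,.09,.024),P(m,.001,.06,.024)),(P(t,.01,.055,.015),P(t,.034,.055,.015)))
for i in range(4):
    camera('wrist'); print(sensors.get_state()['force'].round(1))
E
```

```text
18.45 pos [ 0.5548 -0.0465  0.0294] yaw 1.6789 z [-0.0028 -0.0011 -1.    ] j [ 0.09  0.6  -0.08  1.95  0.08  0.6   0.06] F [-10.3   0.2  27.9] M [ 0.086  1.914 -0.012] w 0.0111
x' -0.0351 y' -0.0006
0.07 [387, 446, 441, 430, 435, 427, 428, 434, 421, 433, 299, 268, 272, 93, 162, 211, 213, 228, 231, 244, 229, 225, 237, 223]
0.04 [331, 334, 328, 343, 338, 338, 330, 329, 319, 326, 328, 339, 341, 156, 55, 63, 110, 154, 146, 151, 143, 158, 157, 147]
0.03 [329, 332, 327, 341, 339, 335, 334, 323, 332, 326, 333, 344, 348, 95, 54, 66, 118, 145, 146, 152, 147, 152, 148, 153]
0.02 [325, 333, 334, 338, 338, 348, 330, 332, 327, 317, 366, 449, 407, 110, 31, 82, 121, 133, 144, 146, 158, 157, 160, 159]
0.01 [514, 518, 511, 519, 530, 528, 516, 513, 506, 506, 513, 523, 528, 255, 71, 84, 156, 222, 223, 236, 240, 239, 238, 230]
0 [512, 509, 512, 519, 526, 525, 519, 522, 503, 503, 514, 522, 531, 204, 62, 71, 176, 224, 229, 236, 237, 235, 234, 235]
18.5 pos [ 0.5548 -0.0464  0.0294] yaw 1.6789 z [-0.0028 -0.0011 -1.    ] j [ 0.09  0.6  -0.08  1.95  0.08  0.6   0.06] F [-9.3  0.2 24.8] M [0.115 1.699 0.025] w 0.0111
x' -0.0352 y' -0.0006
strip 1 40 [ 0.5893 -0.0304  0.015 ] 96.08
strip -1 37 [ 0.5921 -0.0316  0.015 ] 96.33
slat 1 36 [0.5824 0.0319 0.024 ] 96.02
slat -1 40 [0.5835 0.0329 0.024 ] 96.29
side 1 40 [0.571  0.0116 0.012 ] 6.57
side -1 28 [0.5718 0.0096 0.012 ] 4.76
[-9.1  0.8 25.6]
[-8.2  0.3 24.9]
[-9.4 -0.3 24.6]
[-8.9  0.9 25. ]
```

The line is at the edge (no brass showing ahead of it), the press holds steady at 25 N, and the slat's profile is unchanged. Handing in.

```bash
python3 -c "
from h import *
print(ctrl.hand_in())"; python3 st.py
```

```text
the job is handed in; nothing more can be done
None
the job is handed in; nothing more can be done
```

The job is done and handed in at about 18.7 s of the 72 s allowed; no verdict was reported.

- **Timer:** I wound the small timer's key clockwise in one grip, in several partial turns. The turning moment jumped from 0.1 to 0.9 N m at the stop. The picture afterwards shows the pointer over the red tick (both at -2.19 rad).
- **Strip:** I gripped it by the rail and slid the flange under the slat.
    - **Depth:** the black line is within about 0.5 mm of the slat's edge.
    - **Squareness:** the strip is square to the slat within about 0.2°.
    - **Centring:** it is within 1 mm of the slot's middle as measured, though the panel measurements themselves agree only to 2–3 mm.
- **Finish:** I was still holding the rail and pressing down with a steady 25 N.
- **Slat and bystanders:** the slat's edge looked the same in the images before and after, so it was not lifted. I never went near the weight, jar or loupe, and did not take a separate picture of them at the end.

**Small disagreements:** the tool ended 0.16° off upright, with about 9 N of leftover forward push while pressing. An early estimate of the panel's middle was up to 7 mm off; I corrected it before sliding the strip in.

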